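# Set the dive slate out over the locker shelf's edge

## Robot

A 6-joint arm with a two-finger parallel gripper is mounted at the origin on the work surface. World frame = base frame: x ahead of the robot, y to its left, z up, the work surface at z = 0. Lengths are in m, angles in degrees, forces in N, time in s.
With the tool pointing down it reaches from about 0.35 to 0.875 m from the base axis. Payload 4.2 kg.
Tool frame: the origin (TCP) lies on the centre line of the jaws, within the pads' length; the fingertips stand 19 mm ahead of it and the grasp point (between the pads) is the TCP; z points along the fingers, y is the line along which they close (so a half turn about z gives the same grasp; the last joint's range is limited). The gripper opens to 87 mm and grips with 3 to 60 N. Pads are 19 mm wide; open, the fingers measure 117 mm over their backs; the gripper's body (75 mm by 190 mm) begins 51 mm behind the grasp point.
Start: joints at [-49.412, 22.042, 0.453, 0, -68.411, -14.817], TCP at [0.272, -0.563, 0.242] pointing down, gripper open.
Joint ranges: [-179.83, 179.83], [-69.29, 118.12], [-61.27, 80.66], [-181.25, 117.63], [-171.15, -9.14], [-177.46, 177.46]. Speed limits (degrees/s): [159.86, 159.86, 180, 180, 180, 180].

## Interface

Orientations are given as a 3x3 rotation matrix whose columns are the frame's x, y, z axes.
In Python, from station import sense, capture, finish_job, search_frame, masks_of gives the robot as it stands.
- The arm moves only by the tool drive_tool, never from a script. Its argument "rows" is a list of rows, each a list of 7 numbers: the opening in per cent of the stroke, from 0 (shut) to 100 (fully open), then the shift along the world's x, y, z in mm, then the turn, a rotation vector about the world's x, y, z in rad. In form: [[fingers, dx, dy, dz, wx, wy, wz], ...]. A call has 1 to 5 rows; each row shifts and turns the commanded pose from where the row before left it; what a row does not reach is not made up. A row lasts 1/12 s, in which the tool goes at most 41.7 mm and 7.16 degrees, less where a joint would pass 70% of its speed; a pose out of reach is approached as far as the arm can. A call is refused whole if a number of a shift passes 41.7 or a number of a turn 0.125, either way. A call with a gripper value outside its range is refused whole. The fingers move at their own pace and stop on an object; the grip force is fixed at half the most. Time passes only in rows, so rows that do not move let the fingers close. It gives the time, the measured TCP pose, the force, the opening and the grip force at its end, in the units of the state.
- sense(): the state, without advancing time (a new reading comes with each control period).
- capture(name): name is "side" or "top"; returns a dict with "frame" (384x512x3 uint8, red, green, blue), "z_map" (384x512 float32, m along the optical axis (not along the pixel's ray), 0 where there is no reading), "fx", "fy", "cx", "cy" (pixels), "R" (3x3) and "t" (3): a world point X has camera coordinates R X + t. Camera axes: x right, y down, z forward; pixel columns grow to the right and rows downward; lengths in m; the calibration is good to about 2 mm. A picture is of the moment at which its call begins.
- finish_job(): hands the job in; it is judged then, once.
Trained networks look in a picture, given as the dict that the camera call returned (one of the last four; its "shot" number tells which), for a name from the list of things; names that differ only in an ending like _2 or _b are one class to them, and where a whole thing is asked for, a point or a joint stands for the part that bears it (a point fixed in the world has none). Each returns a list of dicts, best first, with "p" (0 to 1); they miss things now and then, are a little off and sometimes report something else, mostly with a low value. They report only what shows in the picture. A call takes as long as a camera call. They do not tell look-alikes from the thing itself.
- search_frame(label, picture): "xy" ([column, row] in pixels, amid what is visible of it).
- masks_of(label, picture): "region" (384x512 bool, what is visible of it) and "xy" ([column, row] in pixels, amid what is visible of it).
The state is a dict: "time_s": time; "joints": joint angles; "joint_velocities": joint speeds; "effort": joint torques, N m; "tcp_pos": TCP position; "ee_rot": TCP orientation; "wrist_force": force on the tool from outside, world axes, zero at the start; "moment": the same for the moment, N m; "gripper_width": opening from 0.0 (shut) to 1.0 (fully open); "gripper_force": force on a finger pad.
Only numpy, scipy, OpenCV 4.12 (cv2) and the standard library are available. Lean on these libraries where they do the work, as an engineer would, in place of code of your own. Each camera call takes 0.05 s, during which the arm holds its last target. There are 200 camera calls.

## Task

The cedar locker's door is ajar: push it wide open, square to the locker's front or farther, and then slide the flat white dive slate along the shelf, hole end first, until that end sticks out 40 mm over the shelf's open front edge and lies square to it, so that a carabiner can be clipped through the hole. Only push with the fingers: do not lift the slate or pick anything up, and leave the other things on the shelf where they are.

Things in the scene. Friction and masses are not known exactly. Their poses are not given: they have to be found in the camera images.
- locker: fixed open-topped cedar locker, 370 (x) x 320 (y) x 215 (z) mm; origin at the centre of its underside, z up. Its open front, with the door, faces its own -y. One shelf, 338 mm wide (x from -169 to 169 mm), reaches from the front (y = -160 mm) to the back wall (inner face y = 144 mm); shelf top 160 mm above the origin. The side and back walls are 16 mm thick and stand 55 mm above the shelf; the shelf has no lip at the front.
- shelf_edge (a point): middle of the shelf's straight front edge, on its top surface; axes as the locker's: -y points straight out over the edge, x runs along the edge, z up
- door (a joint): hinge angle of the locker's swing door: 0 = shut, grows as it opens outward, stop at 1.65 rad; 1.57 is square to the front. It starts ajar at 0.35 to 0.6 rad with the latch free. The hinge has light friction (about 0.15 N m): the door stays where it is left. The door leaf is 359 mm long from the hinge axis, 16 mm thick, and its top is level with the walls, 55 mm above the shelf. Latch case and knob are on the outside near the free end.
- door_middle (a point): point on the door's plane inner face, at shelf height, 200 mm along the leaf from the hinge. The vertical hinge axis lies in the plane of the inner face and is fixed to the locker at locker x = -179 mm, y = -160 mm, the end of the front nearer the robot; seen from above the door opens clockwise about it. When shut the leaf runs from there along the locker's +x. The point's frame turns with the door: its x runs along the leaf away from the hinge, its -y is the outer side.
- slate: loose white plastic dive slate with thin black ruled lines, a flat plate 90 (x) x 140 (y) x 6 (z) mm, about 0.11 kg, lying flat on the shelf; origin at the centre of its underside. A 14 mm lanyard hole goes through it near its front short end, centre at y = -52 mm on the centre line. It starts turned up to about 14 degrees, hole end toward the front, about 40 mm or more back from the edge.
- slate_front (a point): middle of the slate's front (hole) end, at its underside; slate frame (0, -70, 0) mm. How far it lies beyond the shelf edge is the overhang.
- mask_case: bystander on the shelf: closed white polycarbonate mask case with rounded edges, 84 (x) x 150 (y) x 69 (z) mm; origin at the centre of its underside
- tumbler: bystander on the shelf: smoky glass tumbler, 66 mm across, 95 mm high; origin at the centre of its underside
- lantern: bystander on the shelf: small battery lantern, 62 mm across, 92 mm high, black foot and cap with a press button on top; origin at the centre of its underside
- carabiner: bystander on the shelf: steel carabiner lying flat, 46 (x) x 90 (y) x 10 (z) mm; origin near the middle of its underside
Things that resemble listed ones, but are neither listed nor needed, are in the scene too. What is meant by the slate is not orange, and is the larger of those in its own colour.

How it is judged:
By the outcome, as a careful person would: the job done as asked, in the order asked, and still so for the second after the job is handed in, with the robot touching nothing.
It also fails if it takes over 58 s, if anything falls off the work surface, if the arm or the gripper's body presses on something with over 40 N, if the wrist force passes 120 N, or if a joint passes its speed limit or range.

## Working session

There is one attempt and no reset: what is moved stays moved. The work goes in short steps, Python scripts to look and compute and a tool call to move; the robot and the scene stay as the last step left them, time stands still between calls to the robot, and variables do not carry over. Pictures are saved under pics/ and viewed, at most 10 in all, crops included, and the job is handed in when it is done.

Besides the shell and the picture viewer there is one more tool, called after "Emit:" by a JSON object that holds its "fn" and its "kwargs", one argument or row to a line. drive_tool: Moves the arm, as the interface text tells. Its arguments: {"type":"object","properties":{"rows":{"type":"array"}},"required":["rows"]}

```bash
mkdir -p pics
cat > h.py <<'E'
import numpy as np, cv2
from station import *
def pts(c,mask):
    v,u=np.nonzero(mask&(c["z_map"]>0)); z=c["z_map"][v,u]
    P=np.stack([(u-c["cx"])/c["fx"]*z,(v-c["cy"])/c["fy"]*z,z],1)
    return (P-c["t"])@c["R"]
def save(c,n): cv2.imwrite(f"pics/{n}.png",c["frame"][:,:,::-1])
E
python3 - <<'E'
from h import *
for n in("top","side"):
    c=capture(n); save(c,n+"0"); print(n,"campos",np.round(-c["R"].T@c["t"],3))
    for l in("locker","door","slate","mask_case","tumbler","lantern","carabiner"):
        for m in masks_of(l,c)[:4]:
            P=pts(c,m["region"])
            if len(P)==0: print(l,m["p"],m["xy"]);continue
            print(l,round(m["p"],2),np.round(m["xy"]),len(P),np.round(np.median(P,0),3),np.round(np.percentile(P,2,0),3),np.round(np.percentile(P,98,0),3))
s=sense();print(s["time_s"],s["ee_rot"])
E
```

```text
top campos [0.284 0.004 1.46 ]
locker 0.6 [187. 173.] 13447 [0.594 0.157 0.162] [ 0.401 -0.136  0.084] [0.765 0.309 0.218]
door 0.6 [289. 185.] 1739 [ 0.559 -0.085  0.196] [ 0.403 -0.184 -0.002] [ 0.73  -0.009  0.22 ]
slate 0.77 [219. 167.] 1660 [0.608 0.117 0.166] [0.566 0.049 0.16 ] [0.655 0.183 0.171]
slate 0.76 [185. 286.] 685 [0.297 0.202 0.004] [ 0.266  0.155 -0.003] [0.327 0.247 0.011]
slate 0.72 [339. 126.] 1152 [ 0.802 -0.262  0.005] [ 0.741 -0.33  -0.001] [ 0.859 -0.197  0.012]
mask_case 0.93 [221. 219.] 2029 [0.46  0.096 0.228] [0.422 0.024 0.186] [0.504 0.168 0.234]
tumbler 0.77 [168. 123.] 657 [0.733 0.245 0.215] [0.691 0.213 0.161] [0.752 0.272 0.257]
lantern 0.84 [161. 222.] 555 [0.453 0.246 0.242] [0.43  0.224 0.161] [0.481 0.278 0.253]
carabiner 0.74 [206. 122.] 158 [0.733 0.137 0.169] [0.706 0.088 0.164] [0.748 0.174 0.175]
carabiner 0.34 [288. 184.] 1435 [ 0.561 -0.084  0.209] [ 0.41  -0.17   0.079] [ 0.713 -0.014  0.22 ]
side campos [0.164 0.723 0.69 ]
locker 0.68 [201. 240.] 28030 [0.559 0.257 0.16 ] [ 0.402 -0.126  0.026] [0.767 0.321 0.216]
door 0.6 [253. 153.]
[... 254 characters left out ...]
e 0.57 [206. 194.] 1821 [0.61  0.126 0.166] [0.568 0.049 0.16 ] [0.657 0.187 0.168]
slate 0.52 [221. 157.] 188 [ 0.832 -0.258  0.006] [ 0.793 -0.303  0.003] [ 0.863 -0.22   0.009]
mask_case 0.84 [268. 195.] 2837 [0.461 0.133 0.228] [0.425 0.033 0.172] [0.506 0.173 0.23 ]
tumbler 0.65 [120. 188.] 1553 [0.71  0.251 0.23 ] [0.693 0.214 0.169] [0.755 0.275 0.255]
lantern 0.88 [231. 236.] 1249 [0.454 0.27  0.233] [0.435 0.238 0.187] [0.485 0.281 0.252]
carabiner 0.62 [155. 180.] 380 [0.729 0.131 0.167] [0.708 0.088 0.159] [0.754 0.175 0.171]
0.8 [[-9.00556273e-01 -4.34739456e-01  7.04407781e-05]
 [-4.34739456e-01  9.00556275e-01  1.61588987e-05]
 [-7.04607956e-05 -1.60713880e-05 -9.99999997e-01]]
```

Run:
```python
from h import *
c=capture("top")
im=c["frame"][60:310,120:400,::-1]; cv2.imwrite("pics/crop0.png",cv2.resize(im,None,fx=2.4,fy=2.4,interpolation=cv2.INTER_CUBIC))
# locker wall tops: z ~0.215
P=pts(c,np.ones((384,512),bool)); 
Q=P[(P[:,2]>.208)&(P[:,2]<.222)&(P[:,0]>.36)&(P[:,0]<.85)&(P[:,1]>-.25)&(P[:,1]<.37)]
for nm,s in(("near",(Q[:,0]<.415)&(Q[:,1]>0)),("far",(Q[:,0]>.755)&(Q[:,1]>0)),("back",(Q[:,1]>.29)),("door",Q[:,1]<-.012)):
    q=Q[s][:,:2]
    m=np.median(q,0); d,_,x0,y0=cv2.fitLine(q.astype(np.float32),cv2.DIST_HUBER,0,.01,.01).ravel()[[0,1,2,3]] if 0 else (None,)*4
    l=cv2.fitLine(q.astype(np.float32),cv2.DIST_HUBER,0,.001,.001).ravel()
    print(nm,len(q),np.round(l,3),np.degrees(np.arctan2(l[1],l[0])).round(1),np.percentile(q,[1,99],0).round(3).tolist())
m=[m for m in masks_of("slate",c) if abs(m["xy"][0]-219)<15][0]
p=pts(c,m["region"]);p=p[abs(p[:,2]-.166)<.006]
r=cv2.minAreaRect(p[:,:2].astype(np.float32)*1000);print(r,cv2.boxPoints(r).round(0).tolist())
S=P[(abs(P[:,2]-.16)<.003)&(P[:,0]>.42)&(P[:,0]<.75)&(P[:,1]<.1)&(P[:,1]>-.1)]
for x in np.arange(.43,.75,.04):
    k=S[abs(S[:,0]-x)<.006]; print(round(x,2),len(k) and k[:,1].min().round(3))
```

```text
near 574 [0.022 1.    0.408 0.133] 88.8 [[0.398, 0.005], [0.415, 0.312]]
far 612 [0.029 1.    0.765 0.158] 88.3 [[0.755, 0.004], [0.778, 0.306]]
back 915 [ 1.    -0.031  0.583  0.306] -1.8 [[0.411, 0.291], [0.774, 0.32]]
door 765 [ 0.913 -0.407  0.568 -0.081] -24.0 [[0.414, -0.153], [0.723, -0.014]]
((611.295654296875, 116.14285278320312), (141.09463500976562, 94.7128677368164), 89.2853012084961) [[563.0, 46.0], [658.0, 45.0], [660.0, 186.0], [565.0, 187.0]]
0.43 0.001
0.47 0.001
0.51 -0.001
0.55 -0.003
0.59 -0.003
0.63 -0.005
0.67 -0.008
0.71 -0.007
```

View pics/crop0.png

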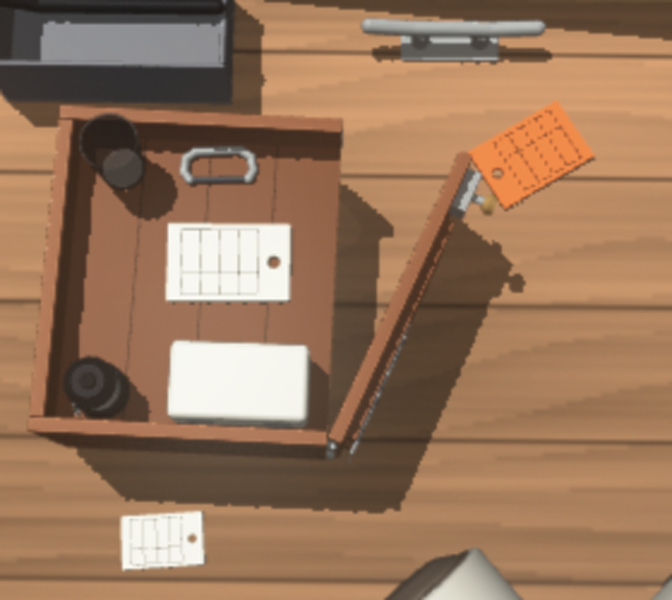

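View pics/side0.png

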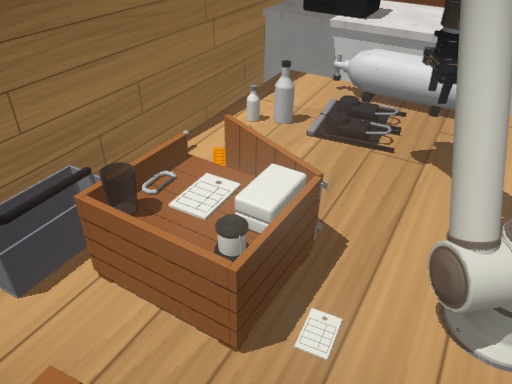

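The picture (top crop) shows three slates. The large white one lies on the shelf at (229,262), 141 x 95 mm in my measurement. A small white one lies on the table at (162,540), and an orange one lies on the table at (532,155). The shelf one fits, because it is white and the larger of the two white ones. The crop confirms it, with its hole to the right (the front, world -y). The door is ajar about 22°, and the locker yaw is about -1.7°.

First I fly to the gap behind the door with the fingers shut.

Emit:
{"fn": "drive_tool", "kwargs": {
  "rows": [
    [0,20,26,12,0,0,-0.096],
    [0,22,28,12,0,0,-0.096],
    [0,22,28,12,0,0,-0.096],
    [0,22,28,12,0,0,-0.096],
    [0,22,28,12,0,0,-0.096]
  ]
}}

```text
time_s: 1.32
tcp_pos: [0.3804, -0.4235, 0.3023]
ee_rot: [[-0.999, 0.035, 0.0], [0.035, 0.999, -0.0], [-0.0, -0.0, -1.0]]
wrist_force: [0.4, 0.6, -0.6]
gripper_width: 0.703
gripper_force: 0.0
```

Emit:
{"fn": "drive_tool", "kwargs": {
  "rows": [
    [0,22,28,0,0,0,0],
    [0,22,28,0,0,0,0],
    [0,22,28,0,0,0,0],
    [0,22,28,0,0,0,0],
    [0,22,28,0,0,0,0]
  ]
}}

```text
time_s: 1.73
tcp_pos: [0.4905, -0.2832, 0.3019]
ee_rot: [[-1.0, 0.03, 0.001], [0.03, 1.0, -0.0], [-0.001, -0.0, -1.0]]
wrist_force: [0.1, -0.0, 0.9]
gripper_width: 0.323
gripper_force: 0.0
```

Emit:
{"fn": "drive_tool", "kwargs": {
  "rows": [
    [0,22,28,0,0,0,0],
    [0,22,28,0,0,0,0],
    [0,22,28,0,0,0,0],
    [0,22,28,0,0,0,0],
    [0,22,28,0,0,0,0]
  ]
}}

```text
time_s: 2.15
tcp_pos: [0.6006, -0.1432, 0.3018]
ee_rot: [[-1.0, 0.03, 0.0], [0.03, 1.0, -0.0], [-0.0, -0.0, -1.0]]
wrist_force: [-0.1, -0.5, -0.2]
gripper_width: 0.021
gripper_force: 0.0
```

Emit:
{"fn": "drive_tool", "kwargs": {
  "rows": [
    [0,22,28,0,0,0,0],
    [0,22,28,0,0,0,0],
    [0,10,10,0,0,0,0],
    [0,0,0,0,0,0,0],
    [0,0,0,0,0,0,0]
  ]
}}

```text
time_s: 2.57
tcp_pos: [0.6538, -0.0784, 0.3009]
ee_rot: [[-1.0, 0.029, -0.001], [0.029, 1.0, -0.0], [0.001, -0.0, -1.0]]
wrist_force: [-0.6, -0.1, -0.3]
gripper_width: 0.002
gripper_force: 0.0
```

Emit:
{"fn": "drive_tool", "kwargs": {
  "rows": [
    [0,0,16,-20,0,0,0],
    [0,0,0,-30,0,0,0],
    [0,0,0,-30,0,0,0],
    [0,0,0,-20,0,0,0],
    [0,0,0,0,0,0,0]
  ]
}}

```text
time_s: 2.98
tcp_pos: [0.65, -0.0642, 0.1966]
ee_rot: [[-0.999, 0.033, -0.01], [0.033, 0.999, 0.0], [0.01, -0.0, -1.0]]
wrist_force: [-0.3, -0.1, -0.6]
gripper_width: 0.001
gripper_force: 0.0
```

Emit:
{"fn": "drive_tool", "kwargs": {
  "rows": [
    [0,-6,-14,0,0,0,0],
    [0,-6,-14,0,0,0,0],
    [0,-7,-13,0,0,0,0],
    [0,-8,-12,0,0,0,0],
    [0,-8,-12,0,0,0,0]
  ]
}}

```text
time_s: 3.4
tcp_pos: [0.6184, -0.1298, 0.2033]
ee_rot: [[-1.0, 0.031, 0.003], [0.031, 1.0, -0.0], [-0.003, -0.0, -1.0]]
wrist_force: [0.6, 0.8, 0.3]
gripper_width: 0.012
gripper_force: 0.5
```

Emit:
{"fn": "drive_tool", "kwargs": {
  "rows": [
    [0,-9,-11,0,0,0,0],
    [0,-9,-11,0,0,0,0],
    [0,-10,-10,0,0,0,0],
    [0,-11,-9,0,0,0,0],
    [0,-11,-9,0,0,0,0]
  ]
}}

```text
time_s: 3.82
tcp_pos: [0.5676, -0.1787, 0.2016]
ee_rot: [[-1.0, 0.03, -0.0], [0.03, 1.0, -0.0], [0.0, -0.0, -1.0]]
wrist_force: [1.1, -0.2, -0.2]
gripper_width: 0.004
gripper_force: 0.4
```

Emit:
{"fn": "drive_tool", "kwargs": {
  "rows": [
    [0,-12,-8,0,0,0,0],
    [0,-12,-7,0,0,0,0],
    [0,-12,-6,0,0,0,0],
    [0,-12,-6,0,0,0,0],
    [0,-13,-5,0,0,0,0]
  ]
}}

```text
time_s: 4.23
tcp_pos: [0.5066, -0.2103, 0.2016]
ee_rot: [[-1.0, 0.03, 0.0], [0.03, 1.0, -0.0], [-0.0, -0.0, -1.0]]
wrist_force: [0.9, 0.8, 0.1]
gripper_width: 0.005
gripper_force: 0.4
```

Emit:
{"fn": "drive_tool", "kwargs": {
  "rows": [
    [0,-13,-4,0,0,0,0],
    [0,-13,-3,0,0,0,0],
    [0,-13,-2,0,0,0,0],
    [0,-13,-1,0,0,0,0],
    [0,-13,0,0,0,0,0]
  ]
}}

```text
time_s: 4.65
tcp_pos: [0.4414, -0.22, 0.2016]
ee_rot: [[-1.0, 0.03, 0.0], [0.03, 1.0, -0.0], [-0.0, -0.0, -1.0]]
wrist_force: [1.7, -0.2, 0.1]
gripper_width: 0.004
gripper_force: 0.4
```

Emit:
{"fn": "drive_tool", "kwargs": {
  "rows": [
    [0,-12,0,0,0,0,0],
    [0,-12,0,0,0,0,0],
    [0,-10,0,0,0,0,0],
    [0,-8,0,0,0,0,0],
    [0,-4,0,0,0,0,0]
  ]
}}

```text
time_s: 5.07
tcp_pos: [0.3953, -0.2196, 0.2016]
ee_rot: [[-1.0, 0.03, -0.001], [0.03, 1.0, 0.0], [0.001, 0.0, -1.0]]
wrist_force: [-0.1, -0.4, 0.1]
gripper_width: 0.009
gripper_force: 0.0
```

```bash
cat > d.py <<'E'
from h import *
c=capture("top"); save(c,"door1")
P=pts(c,np.ones((384,512),bool))
q=P[(P[:,2]>.20)&(P[:,2]<.224)&(P[:,0]>.33)&(P[:,0]<.47)&(P[:,1]>-.39)&(P[:,1]<-.02)]
print(len(q)); l=cv2.fitLine(q[:,:2].astype(np.float32),cv2.DIST_HUBER,0,.001,.001).ravel()
print(l,np.degrees(np.arctan2(l[1],l[0])),np.percentile(q,[1,99],0)); s=sense();print(s["tcp_pos"],s["wrist_force"],s["time_s"])
E
python3 d.py
```

```text
137
[ 0.12071313  0.9926874   0.36463302 -0.2649588 ] 83.066734 [[ 0.35272348 -0.35260838  0.20187548]
 [ 0.38868558 -0.1218466   0.22108652]]
[ 0.39504615 -0.21961641  0.20151077] [ 0.51292475 -0.30894481 -0.06634752] 5.1167
```

Emit:
{"fn": "drive_tool", "kwargs": {
  "rows": [
    [0,8,0,0,0,0,0],
    [0,10,0,20,0,0,0],
    [0,10,0,40,0,0,0],
    [0,10,0,40,0,0,0],
    [0,0,0,0,0,0,0]
  ]
}}

```text
time_s: 5.53
tcp_pos: [0.4409, -0.2216, 0.3097]
ee_rot: [[-0.999, 0.028, 0.015], [0.028, 1.0, -0.007], [-0.015, -0.006, -1.0]]
wrist_force: [0.9, -0.5, 1.1]
gripper_width: 0.004
gripper_force: 0.0
```

```bash
cat >> h.py <<'E'
def plane(c,uv,z):
    uv=np.atleast_2d(uv).astype(float); d=np.c_[(uv[:,0]-c["cx"])/c["fx"],(uv[:,1]-c["cy"])/c["fy"],np.ones(len(uv))]@c["R"]
    o=-c["R"].T@c["t"]; return o+d*((z-o[2])/d[:,2])[:,None]
def rectfit(c,z=.166,lo=(.5,-.12),hi=(.72,.25)):
    """slate top outline from whiteness, metric"""
    f=c["frame"].astype(int); v,u=np.mgrid[0:384,0:512]
    X=plane(c,np.c_[u.ravel(),v.ravel()],z).reshape(384,512,3)
    w=(f.min(2)>120)&(f.max(2)-f.min(2)<60)&(X[...,0]>lo[0])&(X[...,0]<hi[0])&(X[...,1]>lo[1])&(X[...,1]<hi[1])
    w=cv2.morphologyEx(w.astype(np.uint8),cv2.MORPH_CLOSE,np.ones((5,5)))
    n,L,S,_=cv2.connectedComponentsWithStats(w)
    best=None
    for i in range(1,n):
        if 900<S[i,4]<3000:
            q=X[L==i][:,:2]
            r=cv2.minAreaRect((q*1000).astype(np.float32)); a=r[2]%90; a=a-90 if a>45 else a
            # trimmed edges: fit front/back/left/right in rotated frame
            m=q.mean(0); R=np.array([[np.cos(np.radians(a)),np.sin(np.radians(a))],[-np.sin(np.radians(a)),np.cos(np.radians(a))]])
            p=(q-m)@R.T
            # slopes of long sides
            ys=np.arange(-.055,.056,.004); lft=[p[abs(p[:,1]-y)<.002][:,0].min() for y in ys]; rgt=[p[abs(p[:,1]-y)<.002][:,0].max() for y in ys]
            sl=np.degrees(np.arctan(-(np.polyfit(ys,lft,1)[0]+np.polyfit(ys,rgt,1)[0])/2))
            print("comp",S[i,4],"size",np.round(r[1],0),"ctr",np.round(r[0],1),"rect yaw",round(a,2),"side-fit yaw",round(a+sl,2),"box",cv2.boxPoints(r).round(0).tolist())
E
python3 - <<'E'
from h import *
for n in("top","side"): 
    c=capture(n); rectfit(c)
    if n=="top":
        # front edge of the shelf, by colour depth: shelf points front limit
        P=pts(c,np.ones((384,512),bool)); S=P[(abs(P[:,2]-.16)<.004)&(P[:,0]>.43)&(P[:,0]<.75)&(P[:,1]<.04)&(P[:,1]>-.04)]
        xs=np.arange(.43,.75,.005); e=[(x,S[abs(S[:,0]-x)<.003][:,1].min()) for x in xs if (abs(S[:,0]-x)<.003).sum()>3]
        e=np.array(e);k=np.polyfit(e[:,0]-.61,e[:,1],1);print("edge y at .61",k[1],"yaw",np.degrees(np.arctan(k[0])))
        im=c["frame"][60:310,120:400,::-1]; cv2.imwrite("pics/crop1.png",cv2.resize(im,None,fx=2.4,fy=2.4,interpolation=cv2.INTER_CUBIC))
    for l in("mask_case","carabiner"):
        for m in masks_of(l,c)[:1]:
            P=pts(c,m["region"]);print(l,np.round(np.median(P,0),4))
E
```

```text
comp 1707 size [ 91. 141.] ctr [610.1 117. ] rect yaw 0.64 side-fit yaw 0.63 box [[564.0, 187.0], [566.0, 46.0], [656.0, 47.0], [655.0, 188.0]]
comp 1602 size [111. 114.] ctr [557.  -62.2] rect yaw -0.47 side-fit yaw -1.24 box [[499.0, -117.0], [614.0, -118.0], [615.0, -7.0], [500.0, -6.0]]
edge y at .61 -0.0015538322955329393 yaw -3.1443943094256697
mask_case [0.46   0.0958 0.2285]
carabiner [0.7333 0.1381 0.1686]
mask_case [0.4603 0.1324 0.2278]
carabiner [0.7318 0.1324 0.1676]
```

View pics/crop1.png

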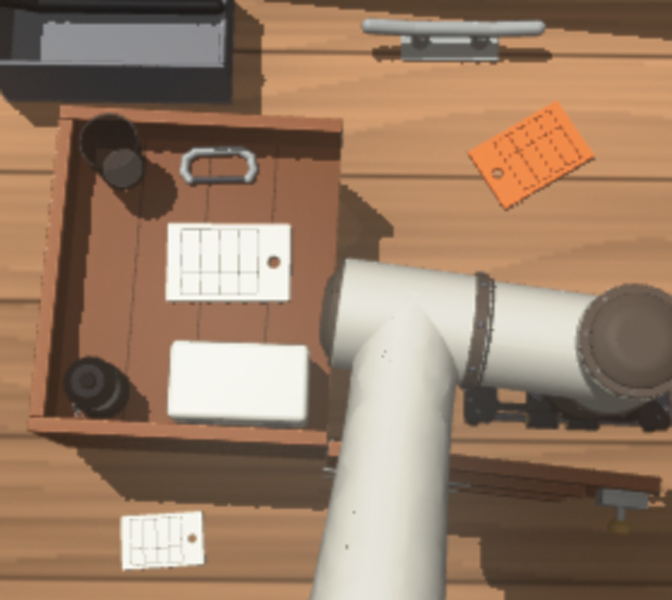

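The door is wide open at its stop (leaf along crop row 475). The slate at (229,262) hasn't moved. It lies about 2° off the shelf edge, and its rear end is at y≈0.187. Next I go behind it, with the flat finger face parallel to the edge.

Emit:
{"fn": "drive_tool", "kwargs": {
  "rows": [
    [0,13,33,0,0,0,0],
    [0,13,33,0,0,0,0],
    [0,13,33,0,0,0,0],
    [0,13,33,0,0,0,0],
    [0,13,33,0,0,0,0]
  ]
}}

```text
time_s: 6.25
tcp_pos: [0.4996, -0.0534, 0.3006]
ee_rot: [[-1.0, 0.031, -0.002], [0.031, 1.0, -0.0], [0.002, -0.001, -1.0]]
wrist_force: [1.1, 0.1, -0.6]
gripper_width: 0.005
gripper_force: 0.0
```

Emit:
{"fn": "drive_tool", "kwargs": {
  "rows": [
    [0,13,33,0,0,0,0],
    [0,13,33,0,0,0,0],
    [0,13,33,0,0,0,0],
    [0,13,33,0,0,0,0],
    [0,13,33,0,0,0,0]
  ]
}}

```text
time_s: 6.67
tcp_pos: [0.5647, 0.1117, 0.3004]
ee_rot: [[-1.0, 0.03, -0.002], [0.03, 1.0, -0.001], [0.002, -0.001, -1.0]]
wrist_force: [-0.1, -1.8, 0.5]
gripper_width: 0.003
gripper_force: 0.0
```

Emit:
{"fn": "drive_tool", "kwargs": {
  "rows": [
    [0,13,33,0,0,0,0],
    [0,13,33,0,0,0,0],
    [0,13,35,0,0,0,0],
    [0,3,9,0,0,0,0],
    [0,0,0,0,0,0,0]
  ]
}}

```text
time_s: 7.08
tcp_pos: [0.6069, 0.2226, 0.2987]
ee_rot: [[-1.0, 0.027, -0.003], [0.027, 1.0, -0.002], [0.003, -0.002, -1.0]]
wrist_force: [0.5, -0.3, 0.0]
gripper_width: 0.01
gripper_force: 0.0
```

Emit:
{"fn": "drive_tool", "kwargs": {
  "rows": [
    [0,6,0,-30,0,0,0],
    [0,0,0,-40,0,0,0],
    [0,0,0,-30,0,0,0],
    [0,0,0,-9,0,0,0],
    [0,0,0,0,0,0,0]
  ]
}}

```text
time_s: 7.5
tcp_pos: [0.6111, 0.2182, 0.1893]
ee_rot: [[-0.999, 0.031, -0.006], [0.031, 1.0, -0.004], [0.006, -0.004, -1.0]]
wrist_force: [0.4, -0.6, 0.6]
gripper_width: 0.008
gripper_force: 0.0
```

Emit:
{"fn": "drive_tool", "kwargs": {
  "rows": [
    [0,0,0,0,0,0,0],
    [0,0,0,0,0,0,0]
  ]
}}

```text
time_s: 7.67
tcp_pos: [0.6141, 0.2203, 0.1954]
ee_rot: [[-1.0, 0.03, 0.004], [0.03, 1.0, 0.002], [-0.004, 0.002, -1.0]]
wrist_force: [-0.4, -0.8, 0.6]
gripper_width: 0.002
gripper_force: 0.0
```

Emit:
{"fn": "drive_tool", "kwargs": {
  "rows": [
    [0,0,0,-4,0,0,0],
    [0,0,0,-4,0,0,0],
    [0,0,0,0,0,0,0],
    [0,0,0,0,0,0,0],
    [0,0,0,0,0,0,0]
  ]
}}

```text
time_s: 8.08
tcp_pos: [0.6128, 0.2202, 0.1848]
ee_rot: [[-1.0, 0.03, 0.0], [0.03, 1.0, 0.0], [-0.0, 0.0, -1.0]]
wrist_force: [-0.0, 0.1, 0.2]
gripper_width: 0.006
gripper_force: 0.0
```

Emit:
{"fn": "drive_tool", "kwargs": {
  "rows": [
    [0,0,0,0,0,0,0],
    [0,0,0,0,0,0,0],
    [0,0,0,0,0,0,0]
  ]
}}

```text
time_s: 8.33
tcp_pos: [0.6128, 0.2202, 0.1846]
ee_rot: [[-1.0, 0.03, 0.0], [0.03, 1.0, 0.0], [-0.0, 0.0, -1.0]]
wrist_force: [0.4, -0.1, 1.1]
gripper_width: -0.001
gripper_force: 0.0
```

Emit:
{"fn": "drive_tool", "kwargs": {
  "rows": [
    [0,0,0,-1.5,0,0,0],
    [0,0,0,-1.5,0,0,0],
    [0,0,0,0,0,0,0],
    [0,0,0,0,0,0,0]
  ]
}}

```text
time_s: 8.67
tcp_pos: [0.6127, 0.2201, 0.1813]
ee_rot: [[-1.0, 0.03, -0.0], [0.03, 1.0, -0.0], [0.0, -0.0, -1.0]]
wrist_force: [-0.5, 0.4, -0.1]
gripper_width: 0.004
gripper_force: 0.0
```

Emit:
{"fn": "drive_tool", "kwargs": {
  "rows": [
    [0,0,-5,0,0,0,0],
    [0,0,-5,0,0,0,0],
    [0,-1,-5,0,0,0,0],
    [0,0,-5,0,0,0,0],
    [0,0,0,0,0,0,0]
  ]
}}

```text
time_s: 9.08
tcp_pos: [0.6116, 0.199, 0.1817]
ee_rot: [[-1.0, 0.031, -0.0], [0.031, 1.0, -0.0], [0.0, -0.0, -1.0]]
wrist_force: [0.0, 0.1, 0.6]
gripper_width: 0.005
gripper_force: 0.0
```

Emit:
{"fn": "drive_tool", "kwargs": {
  "rows": [
    [0,0,-5,0,0,0,0],
    [0,0,-5,0,0,0,0],
    [0,-1,-5,0,0,0,0],
    [0,0,-5,0,0,0,0],
    [0,0,0,0,0,0,0]
  ]
}}

```text
time_s: 9.5
tcp_pos: [0.6106, 0.1792, 0.1816]
ee_rot: [[-1.0, 0.031, -0.0], [0.031, 1.0, -0.0], [0.0, -0.0, -1.0]]
wrist_force: [-0.7, 0.6, -0.2]
gripper_width: 0.007
gripper_force: 0.0
```

Run:
```python
from h import *
c=capture("side"); rectfit(c)
im=c["frame"][130:290,60:340,::-1]; cv2.imwrite("pics/push1.png",cv2.resize(im,None,fx=2.8,fy=2.8,interpolation=cv2.INTER_CUBIC))
c=capture("top"); rectfit(c); print(sense()["tcp_pos"])
```

```text
[0.61069501 0.17981209 0.18158645]
```

View pics/push1.png

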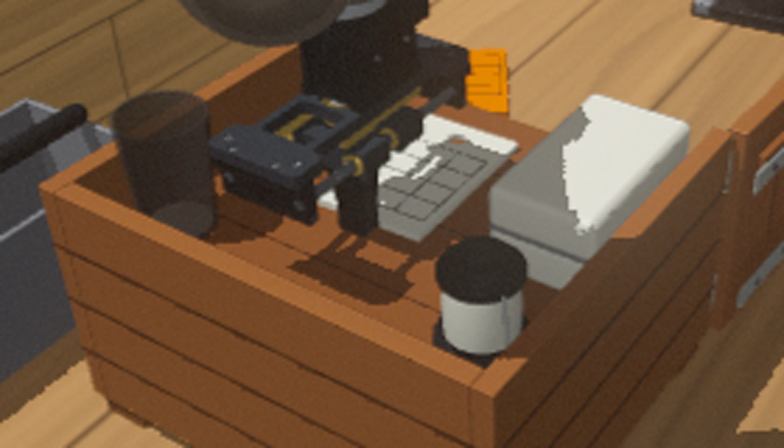

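Emit:
{"fn": "drive_tool", "kwargs": {
  "rows": [
    [0,0,-5,0,0,0,0],
    [0,0,-5,0,0,0,0],
    [0,-1,-5,0,0,0,0],
    [0,0,-5,0,0,0,0],
    [0,0,-5,0,0,0,0]
  ]
}}

```text
time_s: 10.02
tcp_pos: [0.6096, 0.1546, 0.1815]
ee_rot: [[-1.0, 0.03, -0.0], [0.03, 1.0, 0.0], [0.0, 0.0, -1.0]]
wrist_force: [0.5, 1.0, 0.3]
gripper_width: 0.005
gripper_force: 0.3
```

Emit:
{"fn": "drive_tool", "kwargs": {
  "rows": [
    [0,0,-5,0,0,0,0],
    [0,-1,-5,0,0,0,0],
    [0,0,-5,0,0,0,0],
    [0,0,-5,0,0,0,0],
    [0,0,0,0,0,0,0]
  ]
}}

```text
time_s: 10.43
tcp_pos: [0.6086, 0.1341, 0.1816]
ee_rot: [[-1.0, 0.031, -0.0], [0.031, 1.0, -0.0], [0.0, -0.0, -1.0]]
wrist_force: [-0.5, 0.5, -0.0]
gripper_width: 0.005
gripper_force: 0.0
```

Run:
```python
from h import *
c=capture("side")
for m in masks_of("slate",c):
    P=pts(c,m["region"]);P=P[abs(P[:,2]-.166)<.007]
    if len(P)>200: 
        print(m["p"],m["xy"],len(P),np.percentile(P,[1,50,99],0).round(3).tolist()); r=cv2.minAreaRect((P[:,:2]*1000).astype(np.float32));print(r)
im=c["frame"][130:290,60:340,::-1]; cv2.imwrite("pics/push2.png",cv2.resize(im,None,fx=2.8,fy=2.8,interpolation=cv2.INTER_CUBIC))
s=sense();print(s["tcp_pos"],s["wrist_force"])
```

```text
0.93 [227.0, 183.0] 1178 [[0.561, -0.012, 0.16], [0.593, 0.058, 0.166], [0.645, 0.128, 0.168]]
((604.8601684570312, 56.817543029785156), (143.83090209960938, 87.89287567138672), 87.98126983642578)
[0.60874664 0.13478512 0.18157951] [-1.35845696 -0.4205642  -0.03469412]
```

View pics/push2.png

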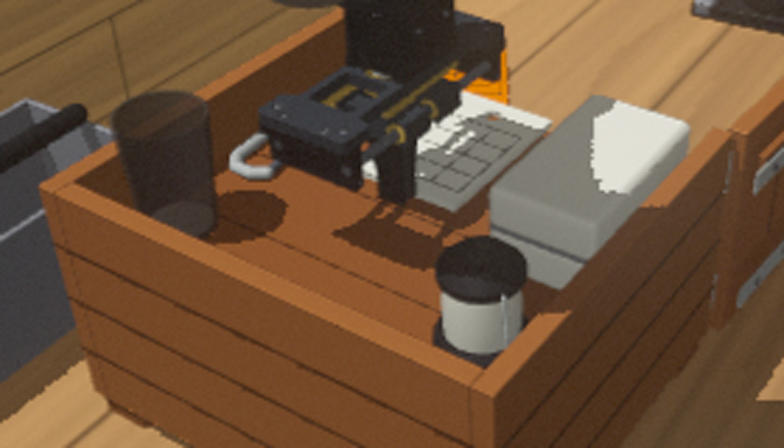

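Emit:
{"fn": "drive_tool", "kwargs": {
  "rows": [
    [0,0,-4,0,0,0,0],
    [0,0,-4,0,0,0,0],
    [0,-1,-4,0,0,0,0],
    [0,0,-4,0,0,0,0],
    [0,0,0,0,0,0,0]
  ]
}}

```text
time_s: 10.95
tcp_pos: [0.6076, 0.1184, 0.1816]
ee_rot: [[-1.0, 0.031, -0.0], [0.031, 1.0, -0.0], [0.0, -0.0, -1.0]]
wrist_force: [0.5, 0.0, -0.2]
gripper_width: 0.005
gripper_force: 0.0
```

Emit:
{"fn": "drive_tool", "kwargs": {
  "rows": [
    [0,0,10,0,0,0,0],
    [0,1,20,0,0,0,0],
    [0,1,25,0,0,0,0],
    [0,1,25,10,0,0,0],
    [0,0,0,0,0,0,0]
  ]
}}

```text
time_s: 11.37
tcp_pos: [0.6119, 0.2037, 0.1929]
ee_rot: [[-1.0, 0.026, 0.004], [0.026, 1.0, 0.002], [-0.004, 0.002, -1.0]]
wrist_force: [0.7, -0.1, 0.5]
gripper_width: 0.008
gripper_force: 0.0
```

```bash
cat > m.py <<'E'
from h import *
for n in("side","top"):
    c=capture(n); print(n)
    for m in masks_of("slate",c):
        if n=="side" and m["xy"][1]>260: continue
        v,u=np.nonzero(m["region"]); X=plane(c,np.c_[u,v],.166)[:,:2]
        k=(X[:,0]>.5)&(X[:,0]<.72)&(X[:,1]>-.13)&(X[:,1]<.25)
        if k.mean()<.8: continue
        r=cv2.minAreaRect((X*1000).astype(np.float32)); print(round(m["p"],2),m["xy"],k.sum(),r,cv2.boxPoints(r).round(0).tolist())
    rectfit(c)
    if n=="side":cv2.imwrite("pics/last.png",cv2.resize(c["frame"][110:290,60:340,::-1],None,fx=2.8,fy=2.8,interpolation=cv2.INTER_CUBIC))
print(sense()["tcp_pos"])
E
python3 m.py
```

```text
side
0.9 [228.3, 180.6] 1450 ((603.7567749023438, 45.10427474975586), (144.51837158203125, 94.35293579101562), 89.60294342041016) [[556.0, -27.0], [650.0, -27.0], [651.0, 117.0], [557.0, 118.0]]
0.86 [228.5, 153.8] 269 ((654.4234008789062, -47.658905029296875), (50.426734924316406, 73.31394958496094), 30.83311653137207) [[614.0, -29.0], [652.0, -92.0], [695.0, -66.0], [657.0, -3.0]]
comp 1977 size [214. 152.] ctr [575.7  37.3] rect yaw -0.36 side-fit yaw -1.24 box [[499.0, -69.0], [651.0, -70.0], [653.0, 144.0], [500.0, 145.0]]
top
0.74 [245.8, 170.7] 1634 ((602.7836303710938, 40.999019622802734), (140.26092529296875, 91.23836517333984), 88.2633285522461) [[555.0, -28.0], [646.0, -30.0], [651.0, 110.0], [559.0, 112.0]]
comp 1575 size [ 93. 141.] ctr [603.8  40.2] rect yaw 0.28 side-fit yaw -4.78 box [[557.0, 110.0], [558.0, -30.0], [651.0, -30.0], [650.0, 111.0]]
[0.61033776 0.19906752 0.19115528]
```

```bash
cat > e.py <<'E'
from h import *
import sys
c=capture("top"); P=np.zeros((384,512,3)); ok=c["z_map"]>0
P[ok]=pts(c,ok); v,u=np.mgrid[0:384,0:512]; X=plane(c,np.c_[u.ravel(),v.ravel()],.16).reshape(384,512,3)
f=c["frame"].astype(int); white=(f.min(2)>110)&(f.max(2)-f.min(2)<60)
def edge(lo,hi,zc):   # per row: outermost (-y) pixel with height above .14
    e=[]
    for r in range(384):
        s=(P[r,:,2]>.145)&(P[r,:,2]<.175)&(zc[r,:,0]>lo)&(zc[r,:,0]<hi)&(zc[r,:,1]<.08)&(zc[r,:,1]>-.1)
        if s.sum()>3:
            k=np.nonzero(s)[0]; k=k[-1] if zc[r,-1,1]<zc[r,0,1] else k[0]; e.append((zc[r,k,:2]))
    return np.array(e)
def line(e):
    l=cv2.fitLine((e*1000).astype(np.float32),cv2.DIST_HUBER,0,.5,.01).ravel(); s=l[1]/l[0]; return s,l[3]+s*(603-l[2]),np.std(e[:,1]*1000-(l[3]+s*(e[:,0]*1000-l[2])))
sh=np.concatenate([q for q in(edge(.43,.545,X),edge(.665,.74,X)) if len(q)])
s,y0,sd=line(sh);print("shelf edge yaw %.2f y(.603)=%.1f sd %.1f n %d"%(np.degrees(np.arctan(s)),y0,sd,len(sh)))
Z=plane(c,np.c_[u.ravel(),v.ravel()],.166).reshape(384,512,3)
sl=edge(.568,.638,Z); s2,y2,sd=line(sl);print("slate front yaw %.2f y(.603)=%.1f sd %.1f n %d"%(np.degrees(np.arctan(s2)),y2,sd,len(sl)))
print("overhang",y0-y2)
# long sides of slate from white mask, |y| range
m=[m for m in masks_of("slate",c) if abs(Z[int(m["xy"][1]),int(m["xy"][0]),0]-.605)<.03 and abs(Z[int(m["xy"][1]),int(m["xy"][0]),1]-.03)<.06]
if m:
    q=Z[m[0]["region"]][:,:2]; ys=np.arange(-.02,.09,.004); A=[]
    for g in(np.min,np.max):
        k=[g(q[abs(q[:,1]-y)<.0025][:,0]) for y in ys]; A.append(-np.degrees(np.arctan(np.polyfit(ys,k,1)[0])))
    print("slate side yaws",np.round(A,2),"rear y",np.percentile(q[:,1],99.7).round(4))
# walls
W=(P[...,2]>.208)&(P[...,2]<.222); q=P[W]
for nm,k in(("near",(q[:,0]>.39)&(q[:,0]<.425)&(q[:,1]>.01)&(q[:,1]<.28)),("far",(q[:,0]>.75)&(q[:,0]<.79)&(q[:,1]>.01)&(q[:,1]<.28)),("back",(q[:,1]>.285)&(q[:,1]<.33)&(q[:,0]>.43)&(q[:,0]<.74))):
    a=q[k][:,:2].astype(np.float32); l=cv2.fitLine(a,cv2.DIST_HUBER,0,.001,.001).ravel(); print(nm,np.degrees(np.arctan2(l[1],l[0])).round(2),l.round(4))
print(sense()["tcp_pos"]); cv2.imwrite(sys.argv[1],cv2.resize(c["frame"][90:260,120:330,::-1],None,fx=3.4,fy=3.4,interpolation=cv2.INTER_CUBIC))
E
python3 e.py pics/e1.png
```

```text
shelf edge yaw -2.25 y(.603)=-4.4 sd 3.4 n 68
slate front yaw 0.30 y(.603)=-27.5 sd 0.0 n 25
overhang 23.155619
slate side yaws [-1.44 -1.46] rear y 0.1106
near 88.03 [0.0345 0.9994 0.4109 0.1343]
far 86.91 [0.0539 0.9985 0.7625 0.1074]
back -0.73 [ 0.9999 -0.0127  0.5371  0.3079]
[0.61046471 0.19845107 0.19119187]
```

View pics/e1.png

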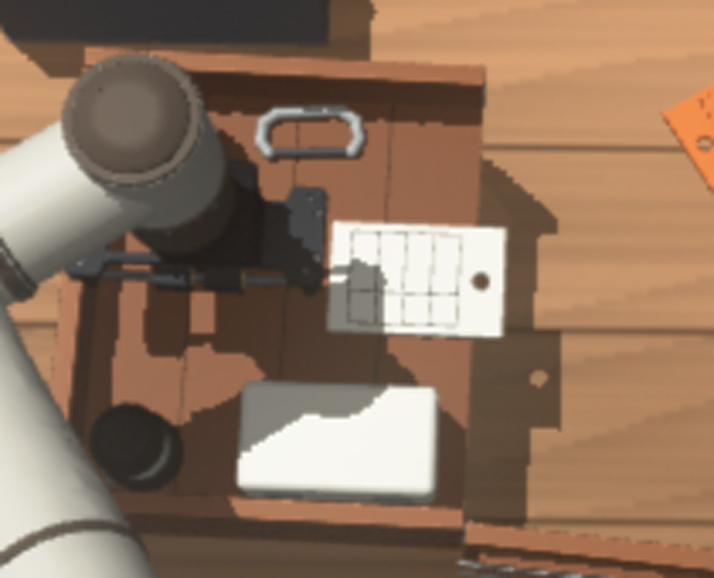

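The slate now sticks out at crop (328–507, 221–337), practically square to the edge (edge at column 476 on its row), with about 23 mm of overhang. It needs about 17 mm more.

Emit:
{"fn": "drive_tool", "kwargs": {
  "rows": [
    [0,-1,-15,-5,0,0,0],
    [0,-1,-15,-5,0,0,0],
    [0,-1,-15,0,0,0,0],
    [0,-1,-15,0,0,0,0],
    [0,0,0,0,0,0,0]
  ]
}}

```text
time_s: 12.08
tcp_pos: [0.6062, 0.1353, 0.1816]
ee_rot: [[-0.999, 0.034, -0.001], [0.034, 0.999, -0.001], [0.001, -0.001, -1.0]]
wrist_force: [-0.7, -0.2, 0.5]
gripper_width: 0.004
gripper_force: 0.0
```

Emit:
{"fn": "drive_tool", "kwargs": {
  "rows": [
    [0,0,-10,0,0,0,0],
    [0,0,0,0,0,0,0],
    [0,0,0,0,0,0,0]
  ]
}}

```text
time_s: 12.33
tcp_pos: [0.6069, 0.1286, 0.1818]
ee_rot: [[-1.0, 0.031, 0.001], [0.031, 1.0, 0.0], [-0.001, 0.0, -1.0]]
wrist_force: [-0.2, 0.9, -0.0]
gripper_width: 0.004
gripper_force: 0.0
```

Push to TCP y ≈ 0.102.

Emit:
{"fn": "drive_tool", "kwargs": {
  "rows": [
    [0,0,-6,0,0,0,0],
    [0,-1,-5,0,0,0,0],
    [0,0,-5,0,0,0,0],
    [0,0,-5,0,0,0,0],
    [0,0,-5,0,0,0,0]
  ]
}}

```text
time_s: 12.75
tcp_pos: [0.6057, 0.1029, 0.1815]
ee_rot: [[-1.0, 0.03, 0.0], [0.03, 1.0, 0.0], [-0.0, 0.0, -1.0]]
wrist_force: [-0.7, 0.7, 0.1]
gripper_width: 0.004
gripper_force: 0.3
```

Emit:
{"fn": "drive_tool", "kwargs": {
  "rows": [
    [0,0,0,0,0,0,0],
    [0,0,0,0,0,0,0]
  ]
}}

```text
time_s: 12.92
tcp_pos: [0.6058, 0.1028, 0.1816]
ee_rot: [[-1.0, 0.031, -0.0], [0.031, 1.0, -0.0], [0.0, -0.0, -1.0]]
wrist_force: [-0.8, -0.8, 0.1]
gripper_width: 0.002
gripper_force: 0.0
```

Emit:
{"fn": "drive_tool", "kwargs": {
  "rows": [
    [0,0,10,0,0,0,0],
    [0,1,25,0,0,0,0],
    [0,1,30,0,0,0,0],
    [0,1,35,10,0,0,0],
    [0,0,0,0,0,0,0]
  ]
}}

```text
time_s: 13.33
tcp_pos: [0.61, 0.2092, 0.1929]
ee_rot: [[-1.0, 0.025, 0.004], [0.025, 1.0, 0.002], [-0.004, 0.002, -1.0]]
wrist_force: [0.7, 0.5, 0.2]
gripper_width: -0.001
gripper_force: 0.0
```

```bash
python3 e.py pics/e2.png
```

```text
shelf edge yaw -2.25 y(.603)=-4.4 sd 3.4 n 68
slate front yaw 0.16 y(.603)=-44.0 sd 0.5 n 25
overhang 39.643654
slate side yaws [-2.05 -3.46] rear y 0.0938
near 87.8 [0.0384 0.9993 0.412  0.1682]
far 86.69 [0.0577 0.9983 0.7643 0.1424]
back -0.93 [ 0.9999 -0.0161  0.525   0.3083]
[0.60864279 0.20532616 0.19162686]
```

View pics/e2.png

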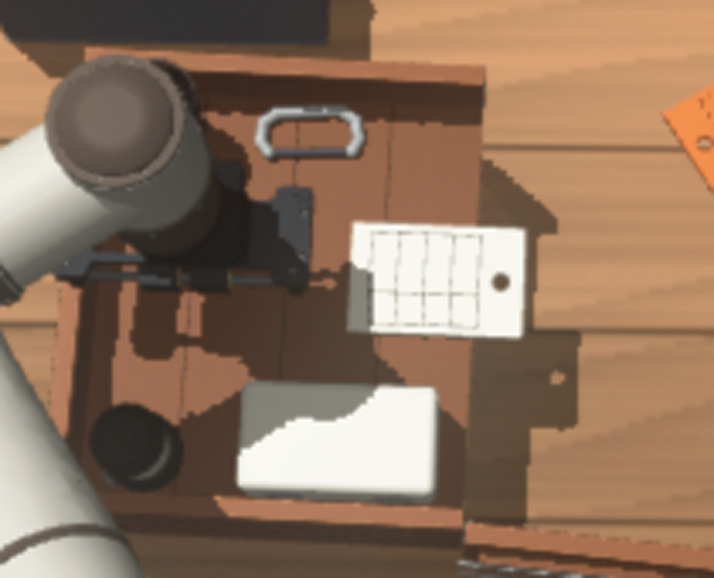

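Emit:
{"fn": "drive_tool", "kwargs": {
  "rows": [
    [0,0,0,30,0,0,0],
    [0,0,0,35,0,0,0],
    [0,0,0,35,0,0,0],
    [0,0,0,30,0,0,0],
    [0,0,0,0,0,0,0]
  ]
}}

```text
time_s: 13.85
tcp_pos: [0.6111, 0.2029, 0.3296]
ee_rot: [[-0.999, 0.031, 0.013], [0.031, 1.0, 0.004], [-0.013, 0.005, -1.0]]
wrist_force: [1.2, 0.3, 1.4]
gripper_width: 0.003
gripper_force: 0.0
```

Run:
```python
from h import *
c=capture("top"); g=cv2.GaussianBlur(c["frame"],(0,0),.7).astype(float)
def sub(rows,colrange,ch,sign):
    out=[]
    for r in rows:
        d=np.diff(g[r,colrange[0]:colrange[1],ch])*sign; k=int(d.argmax())
        if 0<k<len(d)-1:
            den=d[k-1]-2*d[k]+d[k+1]; out.append((colrange[0]+k+.5+(.5*(d[k-1]-d[k+1])/den if den else 0),r))
    return np.array(out)
def rep(n,uv,z):
    X=plane(c,uv,z)[:,:2]*1000; l=cv2.fitLine(X.astype(np.float32),cv2.DIST_HUBER,0,.3,.001).ravel(); s=l[1]/l[0]
    y=l[3]+s*(603-l[2]); res=np.abs(X[:,1]-(l[3]+s*(X[:,0]-l[2]))); print(n,"yaw %.2f y(603) %.1f medres %.2f n %d"%(np.degrees(np.arctan(s)),y,np.median(res),len(X))); return y
# crop->pixel: u=120+x/3.4, v=90+y/3.4
a=sub(list(range(122,152))+list(range(194,236)),(252,268),1,1)  # shelf edge
P=None
zm=c["z_map"]; d=[]
for r in list(range(120,153))+list(range(194,238)):
    k=np.nonzero(np.diff(zm[r,250:272])>.1)[0]
    if len(k)==1: d.append((250+k[0]+.5,r))
y=rep("shelf depth",np.array(d),.16); rep("shelf color",a,.16)
b=sub(range(162,186),(266,282),2,-1); y2=rep("slate front",b,.166); print("overhang",y-y2)
for n in("side","top"):
    c=capture(n)
    for l in("mask_case","carabiner","tumbler","lantern"):
        for m in masks_of(l,c)[:1]: print(n,l,np.round(m["xy"]),np.round(np.median(pts(c,m["region"]),0),3))
print(sense()["tcp_pos"],sense()["time_s"])
```

```text
shelf depth yaw -2.35 y(603) -5.8 medres 0.66 n 72
shelf color yaw -2.42 y(603) -6.3 medres 0.84 n 53
slate front yaw -1.45 y(603) -45.8 medres 0.10 n 24
overhang 40.012897
side mask_case [268. 194.] [0.46  0.132 0.228]
side carabiner [155. 181.] [0.73  0.136 0.168]
side tumbler [120. 186.] [0.71  0.251 0.23 ]
side lantern [229. 236.] [0.454 0.27  0.234]
top mask_case [220. 224.] [0.461 0.096 0.228]
top carabiner [214. 121.] [0.736 0.122 0.168]
top tumbler [158. 219.] [0.454 0.247 0.243]
top lantern [159. 222.] [0.455 0.247 0.243]
[0.60868232 0.20314398 0.32085963] 14.4
```

```bash
python3 -c "
from station import *
print(finish_job())"
```

```text
the job is handed in; nothing more can be done
None
```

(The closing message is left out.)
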